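Wipe the spent caps off the decapping board

ROBOT

A 6-joint arm with a two-finger parallel gripper is mounted at the origin on a cart in front of the work surface, level with it; the furniture and walls round the work are solid. World frame = base frame: x ahead of the robot, y to its left, z up, the work surface at z = 0. Lengths are in mm, angles in degrees, forces in N, time in s.
With the tool pointing down it reaches from about 325 to 1000 mm from the base axis. Payload 5.1 kg.
Tool frame: the origin (TCP) lies on the mounting face of the last link; the fingertips stand 173 mm ahead of it and the grasp point (between the pads) lies 155 mm ahead of it; z points along the fingers, y is the direction in which the jaws open and shut (so a half turn about z gives the same grasp; the last joint's range is limited). The gripper opens to 85 mm and grips with 20 to 120 N. Pads are 22 mm wide; open, the fingers measure 114 mm over their backs; the gripper's body (76 mm by 85 mm) begins 54 mm behind the grasp point. The pads swing forward as they close: fully open they stand 13 mm farther back than shut.
Start: joints at [72.445, 7.093, 94.555, -0, 78.352, -4.733], TCP at [144.282, 633.774, 404.722] pointing down, gripper open.
Joint ranges: [-149.61, 149.61], [-58.7, 133.49], [1.44, 155.28], [-77.14, 257.14], [18.33, 153.61], [-166.67, 166.67]. Speed limits (degrees/s): [147.25, 147.25, 180, 180, 180, 180].

INTERFACE

Orientations are given as [roll, pitch, yaw] about the fixed x, y, z axes, in that order (R = Rz(yaw) Ry(pitch) Rx(roll)).
In Python, from cell import state, vision, r gives the robot as it stands.
- The arm moves only by the tool move_arm, never from a script. Its argument "commands" is a list of rows, each a list of 7 numbers: the shift along the tool's x, y, z scaled (see below), then the turn, a rotation vector about the tool's x, y, z scaled (see below), then the closure, from 0 (fully open) to 1 (shut). In form: [[dx, dy, dz, ax, ay, az, hand], ...]. A call has 1 to 5 rows; each row is the pose to reach, as a shift and turn from the pose commanded when the call began, along the tool's axes at that moment; what a row does not reach only later rows make up. The controller multiplies each number of a shift by 600 mm and each number of a turn by 45 degrees. A row lasts 1/10 s, in which the tool goes at most 50 mm and 8.59 degrees, less where a joint would pass 70% of its speed; a pose out of reach is approached as far as the arm can. A call with a number of a shift or a turn outside -1 to 1 is refused whole. A call with a gripper value outside its range is refused whole. The fingers move at their own pace and stop on an object; "squeeze" is the grip in N (left out, the last holds). Time passes only in rows, so rows that repeat a pose let the fingers close. It gives the time, the measured TCP pose, the force and the opening at its end, in the units of the state.
- state(): the state, without advancing time (a new reading comes with each control period).
- vision.camera(name): name is "side" or "top"; returns a dict with "pixels" (384x512x3 uint8, red, green, blue), "fx", "fy", "cx", "cy" (pixels), "rvec" (rotation vector, rad) and "tvec" (3), from world to camera coordinates, as OpenCV has them. Camera axes: x right, y down, z forward; pixel columns grow to the right and rows downward; lengths in mm; the calibration is good to about 2 mm. A picture is of the moment at which its call begins. There is no depth.
- r.job_done(): hands the job in, once; it reports no verdict.
The state is a dict: "clock": time; "joints": joint angles; "dq": joint speeds; "joint_efforts": joint torques, N m; "ee_pos": TCP position; "tcp_rot": TCP orientation; "contact_force": force on the tool from outside, world axes, zero at the start; "ft_torque": the same for the moment, N m; "finger_gap": finger opening in mm.
Only numpy, scipy, OpenCV 4.12 (cv2) and the standard library are available. Lean on these libraries where they do the work, as an engineer would, in place of code of your own. Each camera call takes 0.05 s, during which the arm holds its last target.

TASK

Two spent aluminium vial caps are left on the dark decapping board. Take the scraper block by its grip, wipe both caps along the board into the trough at its edge, and then stand the scraper upright on the bench again, clear of the board and trough. Touch the caps only with the scraper.

Things in the scene. Friction and masses are not known exactly. Their poses are not given: they have to be found in the camera images.
- board_top (a point): Centre of the flat, rimless top of the fixed dark board, 130 mm along x, 180 mm along y, 32 mm above the bench; z up, x ahead, -y to the robot's right when not yawed. Along the whole -y edge an open aluminium trough from y = -90 to -155 mm: inside 61 mm along y, 122 mm along x; floor 3 mm, outer and end walls 24 mm above the bench.
- scraper_center (a point): Centre of the loose scraper block (0.12 kg), 33 mm above its underside; it stands upright on the bench right of the board, z up. Foot and body 100 mm along x, 26 mm along y, 24 mm high, white on a black rubber sole; above it a white grip 80 mm along x, 20 mm along y, from 24 to 66 mm above the underside. Both long faces (+y, -y) are flat and wipe alike.
- cap_1_center (a point): Centre (4 mm above the underside) of a loose spent aluminium vial cap: a disc 26 mm in diameter, 8 mm high, with a dark spot in the middle, lying flat on the board within 26 mm of its line x = 0, between y = -1 and 23 mm of the board.
- cap_2_center (a point): Centre of the other cap, of the same size, nearer the trough: within 26 mm of the board's line x = 0, between y = -61 and -31 mm of the board.
Mind the look-alikes: they are no part of the job. Leave any red look-alike of the part that bears cap_1_center alone.

How it is judged (in metres and radians):
On the way:
1. both caps lie in the trough (x of cap_1_center in the frame of board_top between -0.065 and 0.065 m and y of cap_1_center in the frame of board_top between -0.157 and -0.09 m and z of each of cap_1_center, cap_2_center in the frame of board_top below -0.006 m and x of cap_2_center in the frame of board_top between -0.065 and 0.065 m and y of cap_2_center in the frame of board_top between -0.157 and -0.09 m), for 0.2 s.
At the end, for the whole second after the job is handed in: Both caps lie in the trough, below the board's top; the scraper stands upright (within 10 degrees) on the bench (height within 7 mm), its centre clear of board and trough: over 75 mm from the board's centre along x, or beyond +100 or -165 mm along y (all of step 1 and (x of scraper_center in the frame of board_top above 0.075 m or x of scraper_center in the frame of board_top below -0.075 m or y of scraper_center in the frame of board_top above 0.1 m or y of scraper_center in the frame of board_top below -0.165 m) and height (world z) of scraper_center between 0.026 and 0.041 m and angle between scraper_center's own z axis and vertical below 0.17 rad); the robot touches nothing.
It fails at once if the gripper or the arm touches a cap (contact force between any of the fingers, the arm and cap_1 above 0.3 N or contact force between any of the fingers, the arm and cap_2 above 0.3 N).
It also fails if it takes over 51 s, if anything falls off the work surface, if the arm or the gripper's body presses on something with over 40 N, if the wrist force passes 120 N, or if a joint passes its speed limit or range.

## Working session

There is one attempt and no reset: what is moved stays moved. The work goes in short steps, Python scripts to look and compute and a tool call to move; the robot and the scene stay as the last step left them, time stands still between calls to the robot, and variables do not carry over. Pictures are saved under pics/ and viewed, and the job is handed in when it is done.

Besides the shell and the picture viewer there is one more tool, called after ">>>" as a command line: name --pt "numbers of a row" for each row, then --argument value for the rest. move_arm: Moves the arm, as the interface text tells. Shifts and turns lie within -1 to 1; 1 stands for 600 mm of shift or 45 degrees of turn. Its arguments: {"type":"object","properties":{"commands":{"type":"array"},"squeeze":{"type":"number"}},"required":["commands"]}

```bash
mkdir -p pics; ls; python3 - <<'E'
from cell import state, vision, r
import cv2
s=state();print({k:s[k] for k in('clock','ee_pos','tcp_rot','finger_gap','contact_force')})
for n in('top','side'):
    c=vision.camera(n);cv2.imwrite(f'pics/{n}0.png',c['pixels'][:,:,::-1]);print(n,{k:c[k] for k in c if k!='pixels'})
E
```

```text
pics
{'clock': 0.0, 'ee_pos': array([144.21201957, 633.54885183, 403.45901535]), 'tcp_rot': array([-1.79880755e+02, -8.75039407e-03,  1.67177387e+02]), 'finger_gap': 85.26551165897007, 'contact_force': array([-0.43908823,  0.08535931,  0.24033204])}
top {'fx': 348.5290179330197, 'fy': 348.5290179330197, 'cx': 253.5005522760132, 'cy': 189.51004335790694, 'rvec': array([ 2.18782262, -2.17189284,  0.10008351]), 'tvec': array([-78.18816273, 442.13668856, 872.73792263])}
side {'fx': 468.65661543422107, 'fy': 468.65661543422107, 'cx': 261.7911228261606, 'cy': 191.1235699085708, 'rvec': array([ 0.2618741 , -2.58477745,  1.53011649]), 'tvec': array([413.59113569, 119.77834336, 728.16481076])}
```

View pics/top0.png

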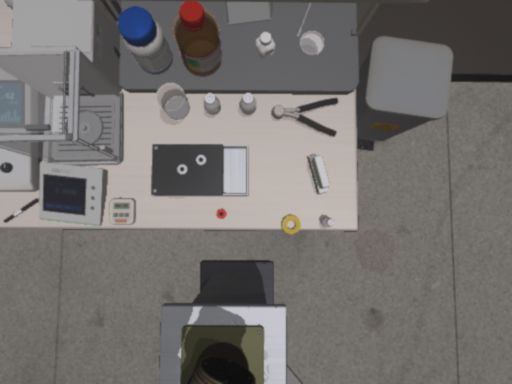

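View pics/side0.png

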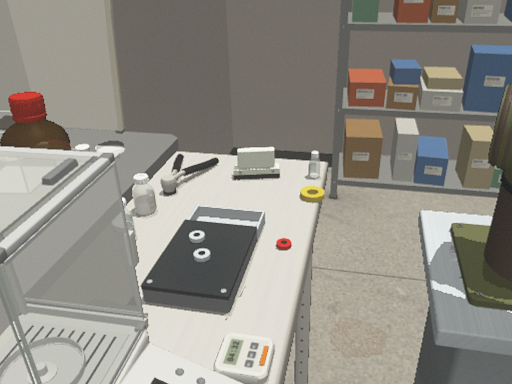

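```bash
python3 - <<'E'
import cv2
a=cv2.imread('pics/top0.png');cv2.imwrite('pics/t1.png',cv2.resize(a[130:220,140:270],None,fx=6,fy=6,interpolation=cv2.INTER_CUBIC))
cv2.imwrite('pics/t2.png',cv2.resize(a[85:235,260:360],None,fx=4,fy=4,interpolation=cv2.INTER_CUBIC)[:600])
a=cv2.imread('pics/side0.png');cv2.imwrite('pics/s1.png',cv2.resize(a[135:315,140:340],None,fx=3.3,fy=3.3,interpolation=cv2.INTER_CUBIC))
E
```

```text
(no output)
```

View pics/t1.png

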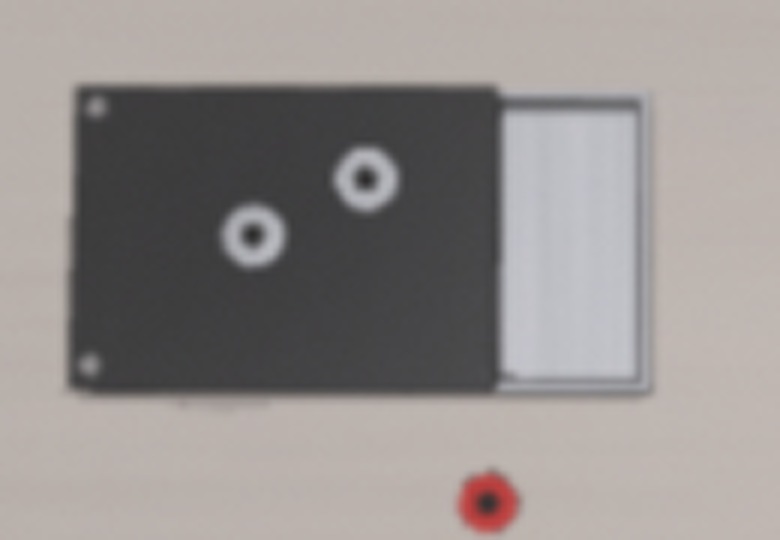

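View pics/t2.png

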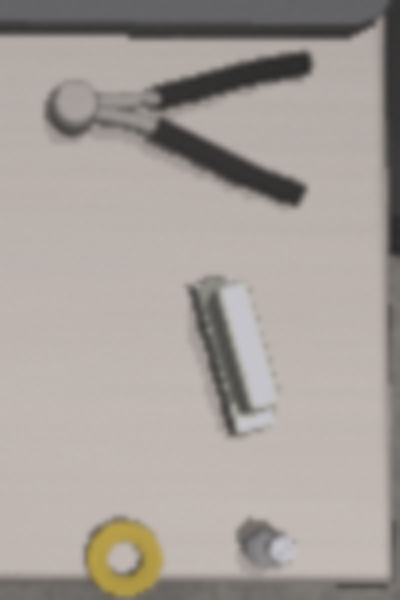

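View pics/s1.png

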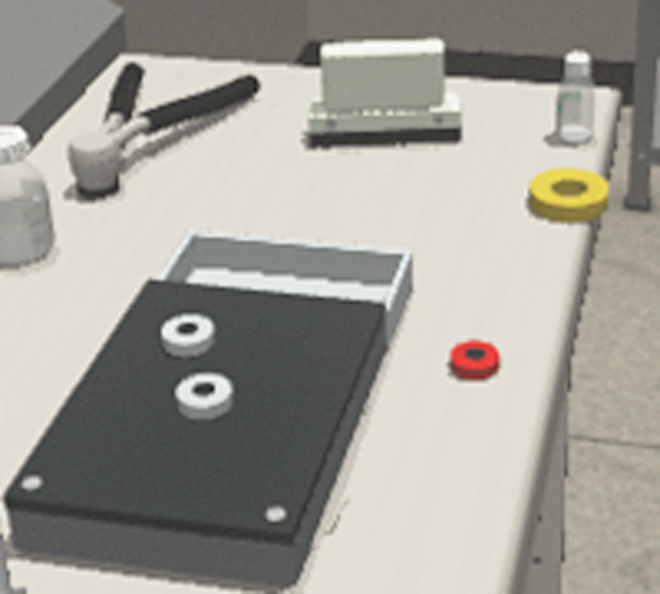

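```bash
cat > h.py <<'E'
import numpy as np, cv2
from scipy.spatial.transform import Rotation as R
def bp(c,px,z):
    Rm=cv2.Rodrigues(c['rvec'])[0];t=c['tvec']
    o=-Rm.T@t; d=Rm.T@np.array([(px[0]-c['cx'])/c['fx'],(px[1]-c['cy'])/c['fy'],1.])
    return o+d*(z-o[2])/d[2]
TOP={'fx':348.529,'fy':348.529,'cx':253.5006,'cy':189.51,'rvec':np.array([ 2.18782262, -2.17189284,  0.10008351]),'tvec':np.array([-78.18816273, 442.13668856, 872.73792263])}
SIDE={'fx':468.6566,'fy':468.6566,'cx':261.7911,'cy':191.12357,'rvec':np.array([ 0.2618741 , -2.58477745,  1.53011649]),'tvec':np.array([413.59113569, 119.77834336, 728.16481076])}
def pr(c,P): return cv2.projectPoints(np.float64(P).reshape(-1,3),c['rvec'],c['tvec'],np.array([[c['fx'],0,c['cx']],[0,c['fy'],c['cy']],[0,0,1]]),None)[0].reshape(-1,2)
E
python3 - <<'E'
from h import *
np.set_printoptions(precision=1,suppress=True)
k=lambda u,v:((u+.5)/6+139.5,(v+.5)/6+129.5)
q=lambda u,v:((u+.5)/4+259.5,(v+.5)/4+84.5)
s=lambda u,v:((u+.5)/3.3+139.5,(v+.5)/3.3+134.5)
print('board');
for p in[(78,88),(497,88),(497,391),(70,391)]:print(bp(TOP,k(*p),32))
print('trough outer');
for p in[(650,92),(650,392)]:print(bp(TOP,k(*p),24))
print('caps')
for p in[(253,236),(366,180)]:print(bp(TOP,k(*p),40))
for p in[(204,388),(188,328)]:print(bp(SIDE,s(*p),40))
print('board side')
for p in[(150,281),(386,304),(295,542),(8,494)]:print(bp(SIDE,s(*p),32))
print('grip top')
for p in[(219,285),(242,281),(274,403),(248,411)]:print(bp(TOP,q(*p),66))
print('grip side')
for p in[(320,43),(444,38)]:print(bp(SIDE,s(*p),66))
print('sole')
for p in[(188,288),(232,437)]:print(bp(TOP,q(*p),0))
for p in[(307,143),(460,137)]:print(bp(SIDE,s(*p),0))
print('red',bp(TOP,k(488,502),8))
E
```

```text
board
[555.4 183.   32. ]
[556.9   5.2  32. ]
[427.8   3.3  32. ]
[426.4 182.2  32. ]
trough outer
[557.4 -59.7  24. ]
[428.4 -60.8  24. ]
caps
[491.4 105.6  40. ]
[515.5  58.8  40. ]
[493.6 106.2  40. ]
[517.4  60.3  40. ]
board side
[556.5  10.5  32. ]
[429.5   9.6  32. ]
[426.6 190.5  32. ]
[556.  184.8  32. ]
grip top
[ 522.4 -223.1   66. ]
[ 525.  -237.3   66. ]
[ 450.1 -256.    66. ]
[ 445.1 -240.2   66. ]
grip side
[ 527.6 -233.1   66. ]
[ 450.1 -254.4   66. ]
sole
[ 532.5 -214.6    0. ]
[ 434.2 -242.8    0. ]
[ 535.7 -218.7    0. ]
[ 438.  -244.8    0. ]
red [381.7   8.5   8. ]
```

```bash
cat >> h.py <<'E'
import json,os
def load():
    return json.load(open('cmd.json')) if os.path.exists('cmd.json') else [144.282,633.774,404.722,167.178]
def rot(yaw): return R.from_euler('xyz',[180,0,yaw],degrees=True)
def plan(xyz,yaw):
    c=load(); Rc=rot(c[3]); d=Rc.inv().apply(np.array(xyz)-c[:3])/600; w=(Rc.inv()*rot(yaw)).as_rotvec(degrees=True)/45
    print('dist',np.linalg.norm(np.array(xyz)-c[:3]),'row',np.round(d,3),np.round(w,3))
def did(d,az):  # update the commanded pose with typed last row
    c=load();Rc=rot(c[3]);p=np.array(c[:3])+Rc.apply(np.array(d)*600);y=(c[3]-az*45)
    json.dump([*p,y],open('cmd.json','w'));print('cmd',p.round(2),round(y,3))
E
python3 - <<'E'
from h import *
plan([144.3+85.6,633.8-218.8,404.7],194.5)
E
```

```text
dist 234.9308525587902 row [-0.22  -0.324  0.   ] [ 0.     0.    -0.607]
```

>>> move_arm --pt "-0.044 -0.065 0 0 0 -0.12 0" --pt "-0.088 -0.13 0 0 0 -0.24 0" --pt "-0.132 -0.194 0 0 0 -0.36 0" --pt "-0.176 -0.259 0 0 0 -0.48 0" --pt "-0.22 -0.324 0 0 0 -0.607 0" --squeeze 40

```text
clock: 0.6
ee_pos: [230.0, 413.1, 404.1]
tcp_rot: [-180.0, -0.0, -165.2]
contact_force: [1.6, -0.3, 0.4]
finger_gap: 85.4
```

```bash
python3 - <<'E'
from h import *
from cell import state
did([-.22,-.324,0],-.607);s=state();print(s['ee_pos'],s['tcp_rot'],s['joints'])
plan([230+85.6,415-218.8,404.7],194.5)
E
```

```text
cmd [229.85 414.93 404.72] 194.493
[229.97703069 413.12106148 404.05799502] [-1.79957705e+02 -3.01083276e-02 -1.65234549e+02] [ 5.43898278e+01 -1.61322430e+01  1.16459900e+02 -1.35940340e-02
  7.97225076e+01 -5.03732033e+01]
dist 234.93636557865858 row [-0.047 -0.389  0.   ] [-0.  0. -0.]
```

>>> move_arm --pt "-0.01 -0.078 0 0 0 0 0" --pt "-0.02 -0.156 0 0 0 0 0" --pt "-0.03 -0.234 0 0 0 0 0" --pt "-0.04 -0.312 0 0 0 0 0" --pt "-0.047 -0.389 0 0 0 0 0"

```text
clock: 1.1
ee_pos: [315.5, 194.2, 404.4]
tcp_rot: [-180.0, 0.0, -165.5]
contact_force: [0.3, 0.0, 0.5]
finger_gap: 85.3
```

>>> move_arm --pt "-0.01 -0.078 0 0 0 0 0" --pt "-0.02 -0.156 0 0 0 0 0" --pt "-0.03 -0.234 0 0 0 0 0" --pt "-0.04 -0.312 0 0 0 0 0" --pt "-0.047 -0.389 0 0 0 0 0"

```text
clock: 1.6
ee_pos: [401.3, -25.0, 404.6]
tcp_rot: [180.0, 0.0, -165.5]
contact_force: [0.1, -0.4, 0.7]
finger_gap: 85.3
```

```bash
python3 - <<'E'
from h import *
from cell import state
did([-.047,-.389,0],0);did([-.047,-.389,0],0);s=state();print(s['ee_pos'],s['tcp_rot'],s['joints'])
plan([487,-241.5,404.7],194.5)
E
```

```text
cmd [315.56 196.01 404.72] 194.493
cmd [401.28 -22.9  404.72] 194.493
[401.28678798 -24.95733136 404.56079997] [ 1.79999089e+02  3.15719020e-02 -1.65543894e+02] [-1.12236078e+01 -2.68425003e+01  1.24164744e+02  1.46228673e-02
  8.26496981e+01 -1.15681581e+02]
dist 234.8045503467572 row [-0.047 -0.388  0.   ] [-0.  0. -0.]
```

>>> move_arm --pt "-0.01 -0.078 0 0 0 0 0" --pt "-0.02 -0.156 0 0 0 0 0" --pt "-0.03 -0.234 0 0 0 0 0" --pt "-0.04 -0.312 0 0 0 0 0" --pt "-0.047 -0.388 0 0 0 0 0"

```text
clock: 2.1
ee_pos: [487.1, -243.3, 404.1]
tcp_rot: [180.0, -0.0, -165.5]
contact_force: [0.5, -0.1, 0.8]
finger_gap: 85.5
```

```bash
python3 - <<'E'
from h import *
from cell import state
did([-.047,-.388,0],0);s=state();print(s['ee_pos'],s['tcp_rot'],s['joints'])
def box(cx,cy,yaw,lx,ly,z):
    a=np.radians(yaw);M=np.array([[np.cos(a),-np.sin(a)],[np.sin(a),np.cos(a)]])
    return [[*(M@[sx*lx/2,sy*ly/2]+[cx,cy]),z] for sx,sy in((-1,-1),(1,-1),(1,1),(-1,1))]
out=[]
for C,f,(u0,v0,u1,v1) in((TOP,'top0',(290,140,345,205)),(SIDE,'side0',(220,135,295,190))):
    a=cv2.imread(f'pics/{f}.png');k=8;o=cv2.resize(a[v0:v1,u0:u1],None,fx=k,fy=k,interpolation=cv2.INTER_CUBIC)
    for b,col in((box(487,-241.5,14.5,80,20,66),(0,0,255)),(box(487,-241.5,14.5,100,26,0),(0,255,0))):
        p=pr(C,b);p=((p-[u0,v0]+.5)*k).astype(int);cv2.polylines(o,[p],True,col,1)
    cv2.imwrite(f'pics/fit_{f}.png',o[:590])
E
```

```text
cmd [ 486.84 -241.24  404.72] 194.493
[ 487.08425497 -243.32850665  404.07816189] [ 1.79958972e+02 -2.46485990e-02 -1.65543731e+02] [-3.21963538e+01 -6.29537695e+00  1.08077293e+02  1.04563745e-02
  7.82648393e+01 -1.36654744e+02]
```

View pics/fit_top0.png

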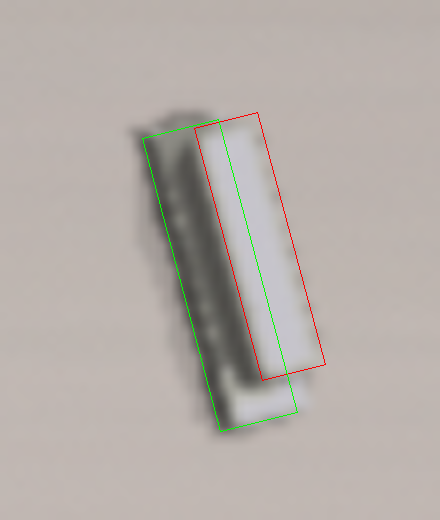

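View pics/fit_side0.png

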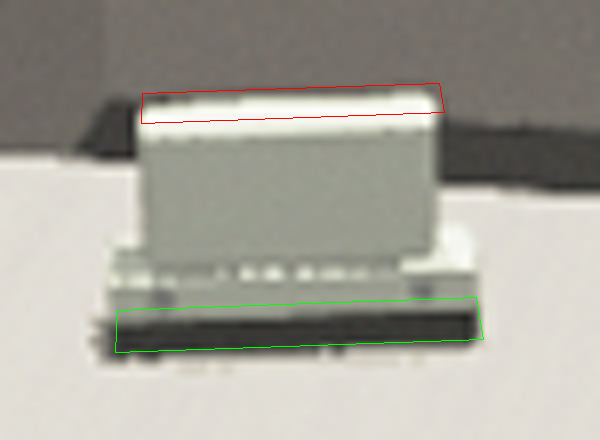

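```bash
python3 - <<'E'
from h import *
plan([486,-239.5,235],195)
E
```

```text
dist 169.73297177774518 row [0.001 0.003 0.283] [ 0.     0.    -0.011]
```

>>> move_arm --pt "0.001 0.003 0.07 0 0 -0.011 0" --pt "0.001 0.003 0.14 0 0 -0.011 0" --pt "0.001 0.003 0.21 0 0 -0.011 0" --pt "0.001 0.003 0.283 0 0 -0.011 0" --pt "0.001 0.003 0.283 0 0 -0.011 0"

```text
clock: 2.6
ee_pos: [482.7, -237.8, 227.5]
tcp_rot: [179.4, -0.6, -165.0]
contact_force: [0.2, -0.1, -0.9]
finger_gap: 85.8
```

```bash
python3 - <<'E'
from h import *
from cell import state,vision
did([.001,.003,.283],-.011);s=state();print(s['ee_pos'],s['tcp_rot'])
for n,(u0,v0,u1,v1) in(('top',(270,110,370,210)),('side',(200,60,320,180))):
    c=vision.camera(n);a=c['pixels'][:,:,::-1];cv2.imwrite(f'pics/{n}1.png',cv2.resize(a[v0:v1,u0:u1],None,fx=5,fy=5,interpolation=cv2.INTER_CUBIC)[:600])
print(state()['ee_pos'])
E
```

```text
cmd [ 485.81 -239.65  234.92] 194.988
[ 482.70008864 -237.83358945  227.48928066] [ 179.37474508   -0.58827545 -165.01919067]
[ 485.62204554 -239.54181003  234.62057935]
```

View pics/top1.png

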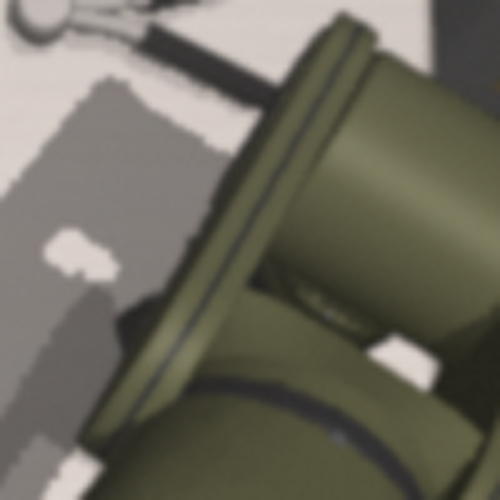

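View pics/side1.png

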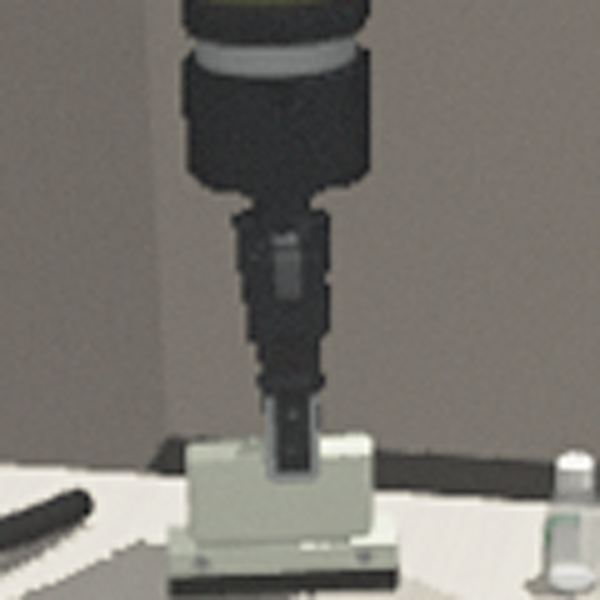

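>>> move_arm --pt "0 0 0.015 0 0 0 0" --pt "0 0 0.03 0 0 0 0" --pt "0 0 0.042 0 0 0 0" --pt "0 0 0.048 0 0 0 0" --pt "0 0 0.048 0 0 0 0"

```text
clock: 3.2
ee_pos: [485.6, -239.5, 205.6]
tcp_rot: [180.0, -0.0, -165.0]
contact_force: [-0.1, 0.2, -0.5]
finger_gap: 85.3
```

>>> move_arm --pt "0 0 0 0 0 0 0.5" --pt "0 0 0 0 0 0 0.7" --pt "0 0 0 0 0 0 0.85" --pt "0 0 0 0 0 0 1" --pt "0 0 0 0 0 0 1" --squeeze 60

```text
clock: 3.7
ee_pos: [485.8, -239.7, 206.2]
tcp_rot: [-180.0, 0.0, -165.0]
contact_force: [-0.4, -1.6, -1.7]
finger_gap: 19.3
```

>>> move_arm --pt "0 0 0 0 0 0 1" --pt "0 0 0 0 0 0 1" --pt "0 0 0 0 0 0 1" --pt "0 0 0 0 0 0 1"

```text
clock: 4.1
ee_pos: [485.8, -239.7, 206.2]
tcp_rot: [-180.0, 0.0, -165.0]
contact_force: [1.2, 0.5, 0.6]
finger_gap: 19.2
```

```bash
python3 - <<'E'
from h import *
from cell import state,vision
did([0,0,.048],0);s=state();print(s['ee_pos'],s['tcp_rot'],s['finger_gap'])
for n,(u0,v0,u1,v1) in(('side',(200,60,320,180)),):
    c=vision.camera(n);a=c['pixels'][:,:,::-1];cv2.imwrite(f'pics/{n}2.png',cv2.resize(a[v0:v1,u0:u1],None,fx=5,fy=5,interpolation=cv2.INTER_CUBIC)[:600])
E
```

```text
cmd [ 485.81 -239.65  206.12] 194.988
[ 485.81121808 -239.66502241  206.16461945] [-1.79997077e+02  1.63589411e-03 -1.65013091e+02] 19.164210681875105
```

View pics/side2.png

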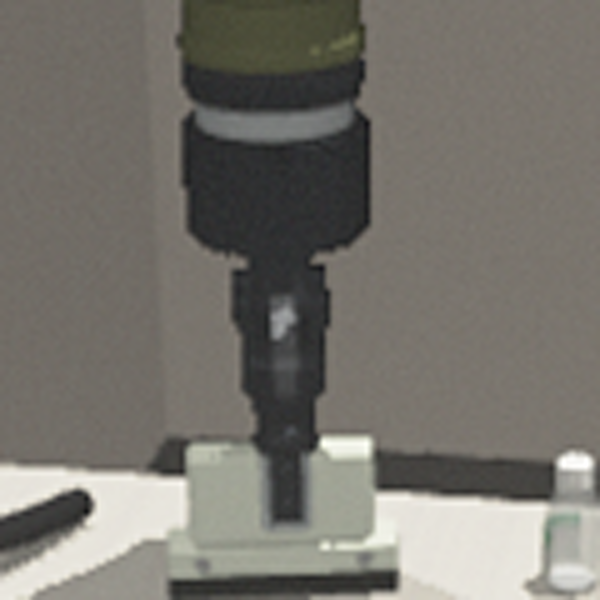

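>>> move_arm --pt "0 0 -0.02 0 0 0 1" --pt "0 0 -0.06 0 0 0.05 1" --pt "0 0 -0.1 0 0 0.15 1" --pt "0 0 -0.14 0 0 0.25 1" --pt "0 0 -0.167 0 0 0.333 1"

```text
clock: 4.65
ee_pos: [486.0, -239.8, 309.1]
tcp_rot: [-179.9, 0.1, 179.8]
contact_force: [0.3, -0.5, -1.0]
finger_gap: 19.5
```

```bash
python3 - <<'E'
from h import *
did([0,0,-.167],.333)
plan([494,-40,306.3],180);plan([502,153,306.3],180)
E
```

```text
cmd [ 485.81 -239.65  306.32] 180.003
dist 199.8130771131731 row [-0.014  0.333  0.   ] [-0. -0.  0.]
dist 392.9787998650157 row [-0.027  0.654  0.   ] [-0. -0.  0.]
```

>>> move_arm --pt "-0.002 0.05 0 0 0 0 1" --pt "-0.005 0.12 0 0 0 0 1" --pt "-0.008 0.19 0 0 0 0 1" --pt "-0.011 0.26 0 0 0 0 1" --pt "-0.014 0.33 0 0 0 0 1"

```text
clock: 5.15
ee_pos: [493.8, -40.1, 307.1]
tcp_rot: [-180.0, 0.0, 180.0]
contact_force: [0.2, -0.3, -1.1]
finger_gap: 19.4
```

>>> move_arm --pt "-0.002 0.07 0 0 0 0 1" --pt "-0.005 0.14 0 0 0 0 1" --pt "-0.008 0.21 0 0 0 0 1" --pt "-0.011 0.27 0 0 0 0 1" --pt "-0.013 0.325 0 0 0 0 1"

```text
clock: 5.65
ee_pos: [501.6, 155.2, 307.1]
tcp_rot: [180.0, 0.0, -179.9]
contact_force: [0.9, -0.1, -1.0]
finger_gap: 19.1
```

>>> move_arm --pt "0 0 0 0 0 0 1" --pt "0 0 0 0 0 0 1" --pt "0 0 0 0 0 0 1"

```text
clock: 5.95
ee_pos: [501.9, 152.7, 306.5]
tcp_rot: [-180.0, -0.0, 180.0]
contact_force: [0.4, -0.5, -1.8]
finger_gap: 19.5
```

```bash
python3 - <<'E'
from h import *
from cell import state,vision
did([-.014,.33,0],0);did([-.013,.325,0],0);s=state();print(s['ee_pos'],s['tcp_rot'],s['finger_gap'])
for n in('top','side'):
    c=vision.camera(n);a=c['pixels'][:,:,::-1];cv2.imwrite(f'pics/{n}3.png',a)
E
```

```text
cmd [494.2  -41.64 306.32] 180.003
cmd [501.99 153.36 306.32] 180.003
[501.90605647 152.66847772 306.48537607] [-1.79978820e+02 -2.62745647e-03  1.79964896e+02] 19.52569162582828
```

View pics/top3.png

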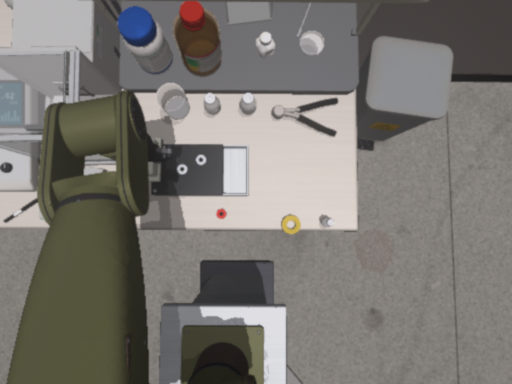

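View pics/side3.png

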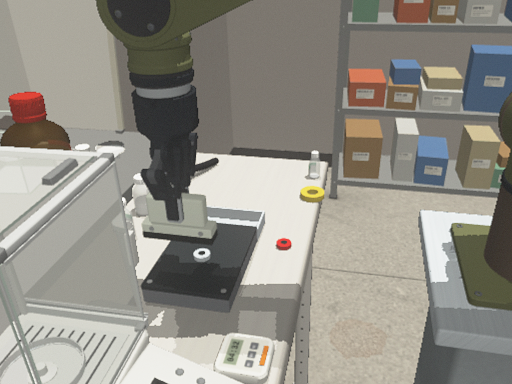

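>>> move_arm --pt "0 0 0.03 0 0 0 1" --pt "0 0 0.055 0 0 0 1" --pt "0 0 0.075 0 0 0 1" --pt "0 0 0.09 0 0 0 1" --pt "0 0 0.1 0 0 0 1"

```text
clock: 6.55
ee_pos: [501.7, 153.1, 245.0]
tcp_rot: [-180.0, -0.1, 180.0]
contact_force: [0.3, 0.9, -2.1]
finger_gap: 19.0
```

>>> move_arm --pt "0 0 0.004 0 0 0 1" --pt "0 0 0.008 0 0 0 1" --pt "0 0 0.0105 0 0 0 1" --pt "0 0 0.0105 0 0 0 1"

```text
clock: 6.95
ee_pos: [502.1, 153.4, 240.2]
tcp_rot: [180.0, 0.0, -180.0]
contact_force: [0.7, 0.1, -1.6]
finger_gap: 19.0
```

```bash
python3 - <<'E'
from h import *
from cell import state,vision
did([0,0,.1],0);did([0,0,.0105],0);s=state();print(s['ee_pos'],s['tcp_rot'],s['contact_force'])
for n in('top','side'):
    c=vision.camera(n);a=c['pixels'][:,:,::-1];cv2.imwrite(f'pics/{n}4.png',a)
a=cv2.imread('pics/side4.png');cv2.imwrite('pics/s4.png',cv2.resize(a[180:320,120:290],None,fx=4,fy=4,interpolation=cv2.INTER_CUBIC))
E
```

```text
cmd [501.99 153.36 246.32] 180.003
cmd [501.99 153.36 240.02] 180.003
[502.0864682  153.43778474 240.2226237 ] [ 1.79995383e+02  2.34716991e-02 -1.79988949e+02] [ 0.73146789  0.14458671 -1.64085475]
```

View pics/s4.png

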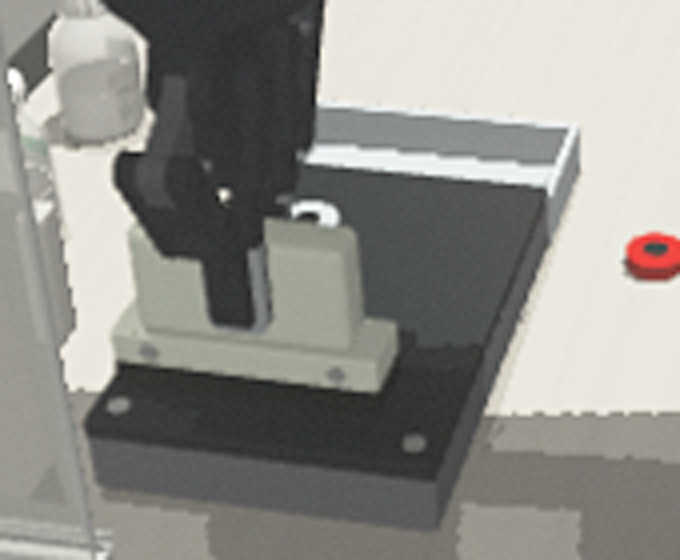

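>>> move_arm --pt "0 -0.015 0 0 0 0 1" --pt "0 -0.035 0 0 0 0 1" --pt "0 -0.055 0 0 0 0 1" --pt "0 -0.075 0 0 0 0 1" --pt "0 -0.095 0 0 0 0 1"

```text
clock: 7.55
ee_pos: [502.0, 95.0, 240.1]
tcp_rot: [-180.0, 0.0, 180.0]
contact_force: [0.4, -0.3, -1.0]
finger_gap: 19.1
```

```bash
python3 - <<'E'
from h import *
from cell import state,vision
did([0,-.095,0],0);s=state();print(s['ee_pos'],s['tcp_rot'],s['contact_force'])
for n in('top',):
    c=vision.camera(n);a=c['pixels'][:,:,::-1];cv2.imwrite(f'pics/{n}5.png',cv2.resize(a[130:220,130:270],None,fx=5,fy=5))
E
```

```text
cmd [501.99  96.36 240.02] 180.003
[501.95623481  95.01142271 240.08814268] [-1.79997099e+02  6.97388632e-03  1.79966662e+02] [ 0.35293803 -0.30784771 -1.01859697]
```

View pics/top5.png

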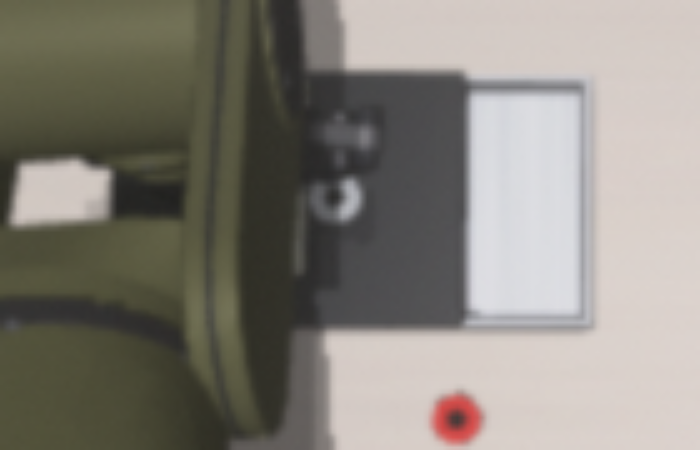

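>>> move_arm --pt "0 -0.02 0 0 0 0 1" --pt "0 -0.04 0 0 0 0 1" --pt "0 -0.06 0 0 0 0 1" --pt "0 -0.08 0 0 0 0 1" --pt "0 -0.1 0 0 0 0 1"

```text
clock: 8.1
ee_pos: [502.0, 35.3, 240.1]
tcp_rot: [-180.0, 0.0, 180.0]
contact_force: [0.1, 0.5, -1.8]
finger_gap: 19.3
```

>>> move_arm --pt "0 -0.015 0 0 0 0 1" --pt "0 -0.03 0 0 0 0 1" --pt "0 -0.042 0 0 0 0 1" --pt "0 -0.052 0 0 0 0 1" --pt "0 -0.052 0 0 0 0 1"

```text
clock: 8.6
ee_pos: [502.0, 4.6, 240.0]
tcp_rot: [-180.0, -0.0, 180.0]
contact_force: [-0.3, 0.4, -1.0]
finger_gap: 19.2
```

```bash
python3 - <<'E'
from h import *
from cell import state,vision
did([0,-.1,0],0);did([0,-.052,0],0);s=state();print(s['ee_pos'],s['tcp_rot'],s['contact_force'])
for n,(v0,v1,u0,u1) in(('top',(130,220,130,270)),('side',(170,270,150,290))):
    c=vision.camera(n);a=c['pixels'][:,:,::-1];cv2.imwrite(f'pics/{n}6.png',cv2.resize(a[v0:v1,u0:u1],None,fx=5,fy=5))
E
```

```text
cmd [501.99  36.36 240.02] 180.003
cmd [502.     5.16 240.02] 180.003
[502.00423219   4.5514186  240.0065481 ] [-1.79996896e+02 -1.16480091e-03  1.79955814e+02] [-0.27028355  0.38092871 -1.01316787]
```

View pics/top6.png

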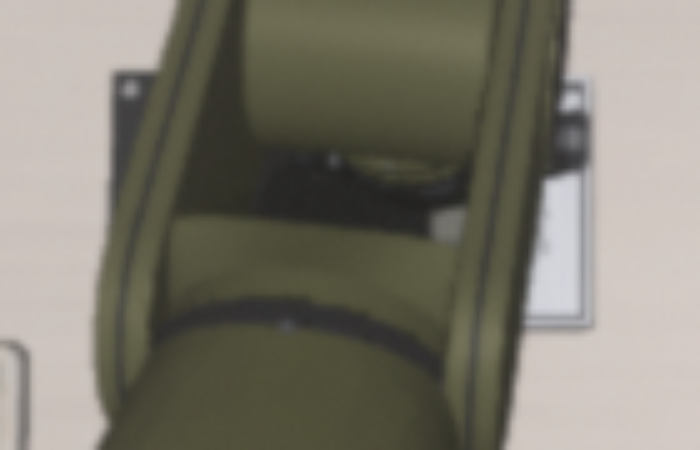

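View pics/side6.png

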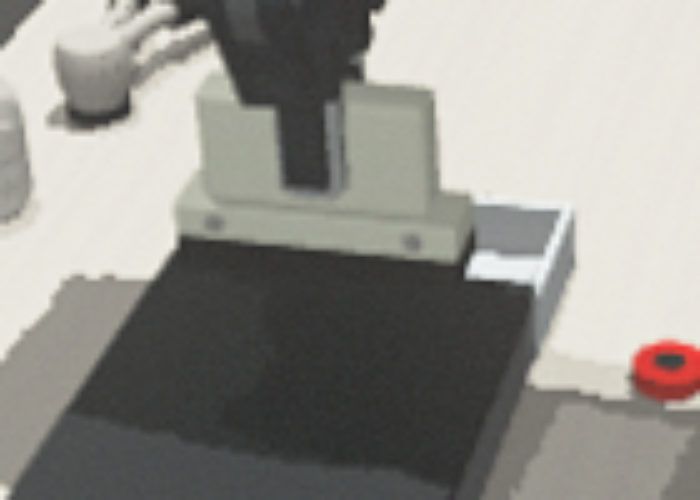

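>>> move_arm --pt "0 0 -0.01 0 0 0 1" --pt "0 0 -0.03 0 0 0 1" --pt "0 0 -0.06 0 0 0 1" --pt "0 0 -0.09 0 0 0 1" --pt "0 0 -0.11 0 0 0 1"

```text
clock: 9.2
ee_pos: [502.5, 5.4, 308.7]
tcp_rot: [-180.0, 0.2, -180.0]
contact_force: [-0.0, -0.6, -1.0]
finger_gap: 19.1
```

```bash
python3 - <<'E'
from h import *
did([0,0,-.11],0)
plan([486,-239.6,306],180)
E
```

```text
cmd [502.     5.16 306.02] 180.003
dist 245.277877617211 row [ 0.027 -0.408  0.   ] [-0. -0.  0.]
```

>>> move_arm --pt "0.004 -0.06 0 0 0 0 1" --pt "0.009 -0.14 0 0 0 0 1" --pt "0.014 -0.22 0 0 0 0 1" --pt "0.02 -0.3 0 0 0 0 1" --pt "0.024 -0.37 0 0 0 0 1"

```text
clock: 9.7
ee_pos: [487.2, -218.8, 307.0]
tcp_rot: [-180.0, 0.1, 180.0]
contact_force: [0.6, 0.5, -1.5]
finger_gap: 19.2
```

>>> move_arm --pt "0.003 -0.03 0 0 0 0 1" --pt "0.003 -0.038 0 0 0 0 1" --pt "0.003 -0.038 0 0 0 0 1" --pt "0.003 -0.038 0 0 0 0 1"

```text
clock: 10.1
ee_pos: [485.9, -238.6, 306.0]
tcp_rot: [180.0, -0.0, -179.9]
contact_force: [0.2, 0.6, -0.7]
finger_gap: 19.0
```

```bash
python3 - <<'E'
from h import *
from cell import state,vision
did([.024,-.37,0],0);did([.003,-.038,0],0);s=state();print(s['ee_pos'],s['tcp_rot'],s['contact_force'])
for n,(v0,v1,u0,u1) in(('top',(130,220,140,260)),('side',(170,270,150,290))):
    c=vision.camera(n);a=c['pixels'][:,:,::-1];cv2.imwrite(f'pics/{n}7f.png',a);cv2.imwrite(f'pics/{n}7.png',cv2.resize(a[v0:v1,u0:u1],None,fx=5,fy=5,interpolation=cv2.INTER_CUBIC))
E
```

```text
cmd [ 487.61 -216.84  306.02] 180.003
cmd [ 485.81 -239.65  306.02] 180.003
[ 485.91790678 -238.6434384   306.04140487] [ 1.79968646e+02 -8.32248079e-03 -1.79939426e+02] [ 0.18254901  0.61785487 -0.65199659]
```

View pics/top7.png

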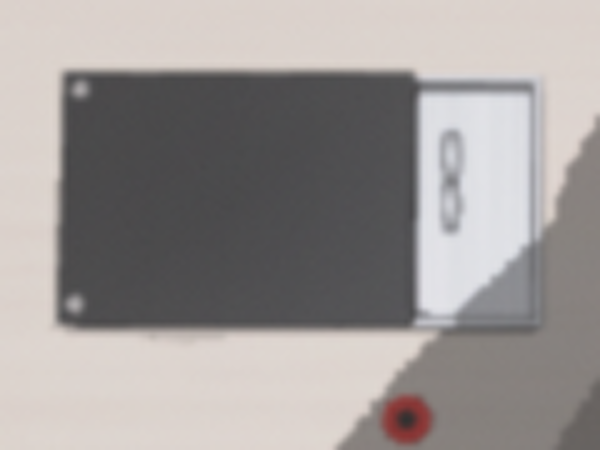

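View pics/side7f.png

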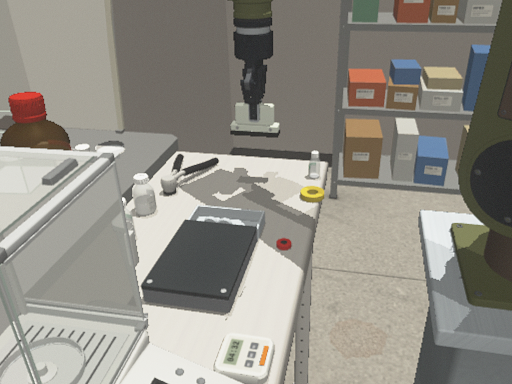

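>>> move_arm --pt "0 0 0.04 0 0 0 1" --pt "0 0 0.08 0 0 0 1" --pt "0 0 0.115 0 0 0 1" --pt "0 0 0.14 0 0 0 1" --pt "0 0 0.154 0 0 0 1"

```text
clock: 10.7
ee_pos: [485.6, -238.7, 212.1]
tcp_rot: [179.9, -0.1, -179.9]
contact_force: [0.2, 0.5, -1.7]
finger_gap: 19.3
```

>>> move_arm --pt "0 0 0.005 0 0 0 1" --pt "0 0 0.009 0 0 0 1" --pt "0 0 0.0115 0 0 0 1" --pt "0 0 0.0125 0 0 0 1" --pt "0 0 0.0125 0 0 0 1"

```text
clock: 11.2
ee_pos: [486.0, -239.8, 206.7]
tcp_rot: [-180.0, 0.0, 180.0]
contact_force: [0.8, -0.3, -0.8]
finger_gap: 19.5
```

```bash
python3 - <<'E'
from h import *
from cell import state,vision
did([0,0,.154],0);did([0,0,.0125],0);s=state();print(s['ee_pos'],s['tcp_rot'],s['contact_force'])
for n,(v0,v1,u0,u1) in(('side',(60,260,170,330)),):
    c=vision.camera(n);a=c['pixels'][:,:,::-1];cv2.imwrite(f'pics/{n}8.png',cv2.resize(a[v0:v1,u0:u1],None,fx=3,fy=3,interpolation=cv2.INTER_CUBIC))
E
```

```text
cmd [ 485.81 -239.65  213.62] 180.003
cmd [ 485.81 -239.65  206.12] 180.003
[ 485.9990965  -239.81490283  206.69161128] [-1.79969724e+02  4.81767340e-02  1.79998641e+02] [ 0.78921077 -0.29833599 -0.76006248]
```

View pics/side8.png

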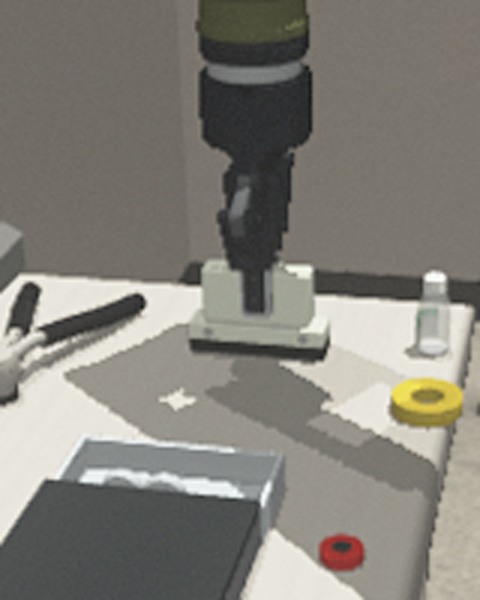

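>>> move_arm --pt "0 0 0 0 0 0 0.6" --pt "0 0 0 0 0 0 0.3" --pt "0 0 0 0 0 0 0" --pt "0 0 0 0 0 0 0" --pt "0 0 0 0 0 0 0"

```text
clock: 11.75
ee_pos: [485.9, -239.7, 206.2]
tcp_rot: [-180.0, 0.0, -180.0]
contact_force: [1.1, 0.5, 0.4]
finger_gap: 85.4
```

>>> move_arm --pt "0 0 0 0 0 0 0" --pt "0 0 -0.02 0 0 0 0" --pt "0 0 -0.05 0 0 0 0" --pt "0 0 -0.1 0 0 0 0" --pt "0 0 -0.16 0 0 0 0"

```text
clock: 12.25
ee_pos: [485.3, -239.4, 302.6]
tcp_rot: [179.9, -0.1, -180.0]
contact_force: [0.9, -0.2, 0.5]
finger_gap: 85.6
```

>>> move_arm --pt "0 0 -0.07 0 0 0 0" --pt "0 0 -0.14 0 0 0 0" --pt "0 0 -0.2 0 0 0 0" --pt "0 0 -0.22 0 0 0 0" --pt "0 0 -0.22 0 0 0 0"

```text
clock: 12.75
ee_pos: [486.0, -239.7, 437.4]
tcp_rot: [-179.8, 0.3, -180.0]
contact_force: [0.2, 0.1, -1.0]
finger_gap: 85.6
```

```bash
python3 - <<'E'
from h import *
from cell import state,vision
s=state();print(s['clock'],s['ee_pos'],s['tcp_rot'],s['contact_force'],s['finger_gap'])
for n,(v0,v1,u0,u1) in(('top',(130,220,140,260)),('side',(120,240,170,320))):
    c=vision.camera(n);a=c['pixels'][:,:,::-1];cv2.imwrite(f'pics/{n}9.png',cv2.resize(a[v0:v1,u0:u1],None,fx=5,fy=5,interpolation=cv2.INTER_CUBIC))
E
```

```text
12.75 [ 485.96669351 -239.71873935  437.38586608] [-179.8295976     0.26951771 -179.99361639] [ 0.20714155  0.10678137 -1.03992554] 85.57725715226364
```

View pics/side9.png

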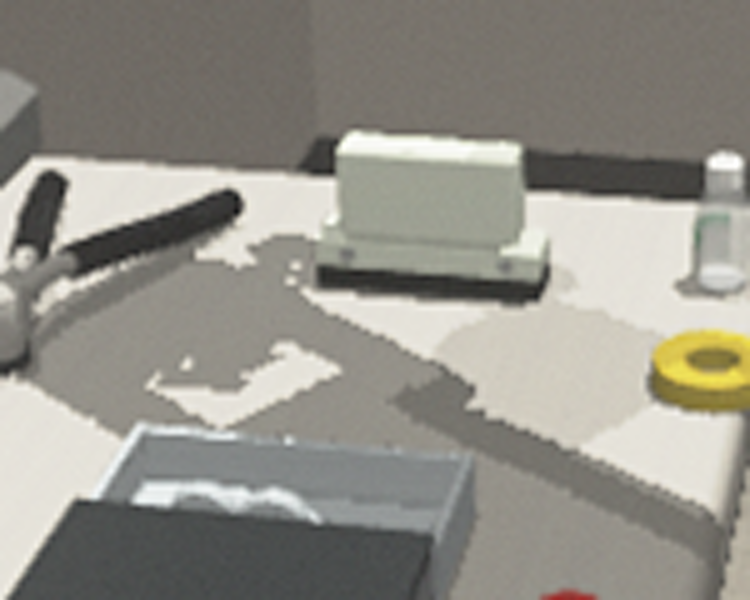

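View pics/top9.png

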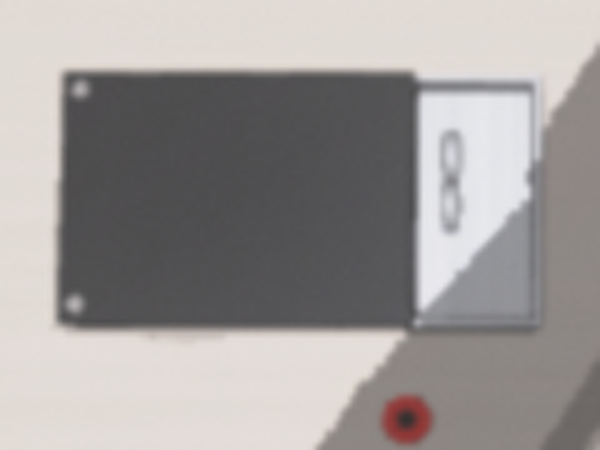

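```bash
python3 - <<'E'
from h import *
from cell import state,r
for v in(155,207): print(bp(TOP,(450/5+139.6,v/5+129.6),25)-[491.5,95,32])
s=state();print(s['dq'].round(2),s['ee_pos'],s['contact_force']);r.job_done()
E
```

```text
[  24.53909374 -108.20558486   -7.        ]
[  -2.31056868 -108.55375657   -7.        ]
[ 0.12  1.07  1.64  0.04  0.23 -0.03] [ 485.47896474 -239.46965946  432.75741669] [-0.19438729 -0.37706149 -0.11647776]
the job is handed in; nothing more can be done
```

I gripped the scraper by its grip and wiped both caps along the board into the trough in one pass. I then stood the scraper back on the bench, released it, raised the arm clear and handed the job in at about 13 s.

- **Caps:** In the last pictures both caps are in the trough. They stand on edge rather than lying flat, and did not move between the last two top views. Relative to the board centre they are at about x = +25 and −2 mm, y = −108 mm. Each centre should be about 16 mm below the board top; that height follows from them standing on the trough floor, as I did not measure it.
- **Scraper:** It stands upright at about (486, −240) mm, which is about y = −335 mm from the board, well clear of the board and trough.
- **Robot:** The gripper is open and about 190 mm above the scraper, touching nothing. The arm was still settling very slightly at hand-in (joint speeds under 2 degrees/s).
- **Contact with caps:** I saw no gripper or arm contact with either cap, and the red look-alike was not touched.

No check failed. The two cameras differed by 2–5 mm on the board and scraper positions, which was small enough not to matter.

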